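# Seat the long-hub gear on the keyed arbor of the test stand

### The arm

A 7-joint arm with a two-finger parallel gripper is mounted at the origin on a cart in front of the work surface, level with it; the furniture and walls round the work are solid. World frame = base frame: x ahead of the robot, y to its left, z up, the work surface at z = 0. Lengths are in m, angles in rad, forces in N, time in s.
With the tool pointing down it reaches from about 0.425 to 0.95 m from the base axis. Payload 16.7 kg.
Tool frame: the origin (TCP) lies on the centre line of the jaws, within the pads' length; the fingertips stand 8 mm ahead of it and the grasp point (between the pads) lies 11 mm behind it (robot.tips_ahead is the distance from the TCP to the fingertips, in m); z points along the fingers, y is the direction in which the jaws open and shut (so a half turn about z gives the same grasp; the last joint's range is limited). The gripper opens to 94 mm and grips with 3 to 60 N. Pads are 16 mm wide; open, the fingers measure 119 mm over their backs; the gripper's body (75 mm by 177 mm) begins 78 mm behind the grasp point.
Start: joints at [0.995, 0.426, 0.074, 1.606, -0.034, 1.111, -0.067], TCP at [0.279, -0.614, 0.213] pointing down, gripper open.
Joint ranges: [-2.85, 2.85], [-0.5, 2.14], [-1.23, 1.37], [0.21, 2.46], [-1.02, 4.16], [0.16, 2.05], [-2.73, 2.73]. Speed limits (rad/s): [1.89, 1.89, 2.39, 2.39, 3.01, 3.01, 3.01].

### API

Orientations are given as a 3x3 rotation matrix whose columns are the frame's x, y, z axes.
In Python, from bench import robot gives the robot as it stands.
- The arm moves only by the tool arm_command, never from a script. Its argument "deltas" is one flat list of numbers, 5 for each row, row after row: the shift along the tool's x, y, z in m, then the turn about the tool's z in degrees, then the closure, from 0 (fully open) to 1 (shut). In form: [tx, ty, tz, roll, grip, tx, ty, tz, roll, grip, ...]. A call has 1 to 10 rows; each row is the pose to reach, as a shift and turn from the pose commanded when the call began, along the tool's axes at that moment; what a row does not reach only later rows make up. A row lasts 1/8 s, in which the tool goes at most 62.5 mm and 10.7 degrees, less where a joint would pass 70% of its speed; a pose out of reach is approached as far as the arm can. A call with a gripper value outside its range is refused whole. The fingers move at their own pace and stop on an object; "squeeze" is the grip in N (left out, the last holds). Time passes only in rows, so rows that repeat a pose let the fingers close. It gives the time, the measured TCP pose, the force and the opening at its end, in the units of the state.
- robot.get_state(): the state, without advancing time (a new reading comes with each control period).
- robot.read_camera(name): name is "scene" or "top"; returns a dict with "image" (420x560x3 uint8, blue, green, red), "K" (3x3 intrinsics, pixels), "world_to_cam" (4x4, takes a point from world to camera coordinates). Camera axes: x right, y up, looking along -z (the intrinsics and any distortion apply to the point x, -y, -z); pixel columns grow to the right and rows downward; lengths in m; the calibration is good to about 2 mm. A picture is of the moment at which its call begins. There is no depth.
- robot.finish_job(): hands the job in, once; it reports no verdict.
Trained networks look in the newest picture that a camera, given by its name, has taken for a name from the list of things; names that differ only in an ending like _2 or _b are one class to them, and where a whole thing is asked for, a point or a joint stands for the part that bears it (a point fixed in the world has none). Each returns a list of dicts, best first, with "p" (0 to 1); they miss things now and then, are a little off and sometimes report something else, mostly with a low value. They report only what shows in the picture. A call takes as long as a camera call. They do not tell look-alikes from the thing itself.
- robot.recognise(camera, query): "extent" ([left, top, right, bottom] in pixels, round what is visible of it).
The state is a dict: "time_s": time; "qpos": joint angles; "dq": joint speeds; "tau": joint torques, N m; "tool_pos": TCP position; "eef_rot": TCP orientation; "force": force on the tool from outside, world axes, zero at the start; "torque": the same for the moment, N m; "opening": finger opening in m.
Only numpy, scipy, OpenCV 4.12 (cv2) and the standard library are available. Lean on these libraries where they do the work, as an engineer would, in place of code of your own. Each camera call takes 0.05 s, during which the arm holds its last target.

### The job

Mount the steel gear with the long hub on the arbor of the grey test stand, hub upward, for a run-out check: set it over the arbor's round nose, then press it down lightly while slowly turning it until its keys find the gaps and it drops fully home on the seat, and let go of it. The arbor is locked, so stop turning as soon as the gear starts to sink and do not force it (never more than about 40 N between gear and stand), and leave the loose plain gear, the setting ring and the bronze bush where they are.

Things in the scene. Friction and masses are not known exactly. Their poses are not given: they have to be found in the camera images.
- gear_hub (a point): centre of the hub of the gear to mount: steel, 0.35 kg, on the table, hub up. Disc with teeth 70 mm across, 12 mm thick; above it a round hub 44 mm across, 28 mm tall. This point is on the axis, 26 mm above the underside, 14 mm below the hub's top; z points up the axis. Grasp the hub across its 44 mm from above, fingertips at least 14 mm above the underside, clear of the disc
- arbor_seat (a point): centre of the seat ring of the stand, 30 mm above the table, where the gear's underside must come to rest. Four outward keys of the arbor, 90 degrees apart, 7 mm wide, out to 14.2 mm from the axis, rise from the seat. Their angle differs each time and is NOT given by this pose (its axes are the base plate's): find it by turning the gear. It fits within about 0.1 to 0.15 rad, every quarter turn
- arbor_tip (a point): top of the arbor's nose, on its axis, 36 mm above the seat. The core of the arbor is round, 20.8 mm across from seat to top, coned over its top 6 mm; the 14 mm above the key tops are this plain round nose
- stand: the fixed test stand: grey base plate 120 x 100 x 14 mm, round boss and upright steel arbor in its middle; origin at the centre of the underside of the plate, z up
- gear: the same gear, origin at the centre of its underside, z up its axis (40 mm tall). Bore right through: 30 mm across, with four inward keys over its whole length, along this frame's +x, -x, +y and -y, each 6.5 mm wide and reaching in to 11 mm from the axis
- plain_gear: bystander: a smaller plain gear, 49 mm across, 18 mm tall, loose; leave it alone
- ring: bystander: a steel setting ring, 50 mm across, 16 mm tall, loose; leave it alone
- bush: bystander: a flanged bronze bush, 34 mm across, 29 mm tall, loose; leave it alone
- arbor_shoulder (a point): on the arbor's axis, level with the flat tops of its keys, 22 mm above the seat. With its keys not facing the gaps, the gear's underside rests here, centred loosely by the nose; turned to the gaps, it drops. A press of 4 to 8 N is enough. The arbor is locked (it slips only at 0.6 N m): once the gear has sunk a millimetre or two between the keys, turning on loads their sides with tens of newtons
Mind the look-alikes: they are no part of the job. Several things have the shape of the stand; the one meant has the colours described above.

How it is judged:
On the way, in this order (a step that is already met when the one before it is completed fails the run):
1. the gear is lifted clear of the table (height (world z) of gear above 0.04 m), for 0.1 s.
2. the gear is over the arbor's nose, hub up, not yet home (horizontal distance between gear_hub and arbor_seat below 0.005 m and z of gear in the frame of arbor_seat between 0.01 and 0.034 m and angle between gear's own z axis and vertical below 0.25 rad), for 0.05 s.
At the end, for the whole second after the job is handed in: the gear is on the arbor hub up, within 3 mm of its axis, upright within 0.06 rad, its underside within 2.5 mm of the seat, at rest and released (horizontal distance between gear_hub and arbor_seat below 0.003 m and z of gear_hub in the frame of arbor_seat between 0.022 and 0.0285 m and angle between gear's own z axis and vertical below 0.06 rad and linear speed of gear below 0.02 m/s); the robot touches nothing.
It fails at once if the gear was forced: over 40 N between gear and stand (contact force between gear and stand above 40 N).
It fails at once if the plain gear was moved more than 2 cm (distance of plain_gear from where it was at the start of the episode above 0.02 m).
It fails at once if the setting ring was moved more than 2 cm (distance of ring from where it was at the start of the episode above 0.02 m).
It fails at once if the bronze bush was moved more than 2 cm (distance of bush from where it was at the start of the episode above 0.02 m).
It also fails if it takes over 72 s, if anything falls off the work surface, if the arm or the gripper's body presses on something with over 40 N, if the wrist force passes 120 N, or if a joint passes its speed limit or range.

## Working session

There is one attempt and no reset: what is moved stays moved. The work goes in short steps, Python scripts to look and compute and a tool call to move; the robot and the scene stay as the last step left them, time stands still between calls to the robot, and variables do not carry over. Pictures are saved under pics/ and viewed, and the job is handed in when it is done.

Besides the shell and the picture viewer there is one more tool, called as name(argument=value, ...) on one line, values as JSON. arm_command: Moves the arm, as the interface text tells. Its arguments: {"type":"object","properties":{"deltas":{"type":"array"},"squeeze":{"type":"number"}},"required":["deltas"]}

```bash
ls; mkdir -p pics; cat > h.py <<'E'
import numpy as np, cv2
from bench import robot
def grab(n,f):
    c=robot.read_camera(n); cv2.imwrite('pics/'+f,c['image']); return c
def ray(c,px):
    K=np.array(c['K']);T=np.array(c['world_to_cam'])
    d=np.linalg.solve(K,np.array([px[0],px[1],1.]));d=np.array([d[0],-d[1],-d[2]])
    R=T[:3,:3];return -R.T@T[:3,3],R.T@d
def atz(c,px,z):
    o,d=ray(c,px);return o+d*(z-o[2])/d[2]
def proj(c,p):
    T=np.array(c['world_to_cam']);q=T[:3,:3]@np.array(p)+T[:3,3]
    u=np.array(c['K'])@np.array([q[0],-q[1],-q[2]]);return u[:2]/u[2]
E
python3 - <<'E'
from h import *
s=robot.get_state();print(s)
for n in('top','scene'):
    c=grab(n,n+'0.png');print(n,{k:v for k,v in c.items() if k!='image'})
    for q in ['gear','gear_hub','stand','arbor_tip','plain_gear','ring','bush']:
        print(q,[(np.round(r['extent']),round(r['p'],2)) for r in robot.recognise(n,q)[:4]])
E
```

```text
pics
{'time_s': 0.0, 'qpos': array([ 0.99450125,  0.42670924,  0.07387179,  1.60663102, -0.03407595,
        1.11078643, -0.06707745]), 'dq': array([-9.37704927e-04,  8.08666528e-05, -5.37794197e-04, -7.33805512e-04,
       -1.95968011e-03, -6.59870245e-04, -8.15122255e-04]), 'tau': array([ 1.10252531e-03, -9.35831666e+01,  3.66679341e+00, -4.54184604e+01,
       -4.88458655e-02,  2.03018443e-02,  1.22207261e-04]), 'tool_pos': array([ 0.27919108, -0.61407458,  0.21278083]), 'eef_rot': array([[ 9.10304606e-01,  4.13938544e-01, -6.36983021e-04],
       [ 4.13939016e-01, -9.10303945e-01,  1.10390684e-03],
       [-1.22898565e-04, -1.26856361e-03, -9.99999188e-01]]), 'force': array([-0.11686139, -0.40487313,  0.65928956]), 'torque': array([0.01043675, 0.02989986, 0.01907998]), 'opening': 0.09378411757653272}
top {'K': array([[438.4943439 ,   0.        , 289.28200278],
       [  0.        , 438.4943439 , 204.24216927],
       [  0.        ,   0.        ,   1.        ]]), 'world_to_cam': array([[-0.01941666, -0.99942581,  0.02776758, -0.12306099],
       [ 0.98747998, -0.01482127,  0.15704
[... 849 characters left out ...]
     ]]), 'world_to_cam': array([[-0.73667411, -0.6762097 , -0.00718972,  0.32489533],
       [ 0.28774034, -0.32305502,  0.90157692, -0.24791463],
       [-0.61197774,  0.6620996 ,  0.43255908, -0.72926803],
       [ 0.        ,  0.        ,  0.        ,  1.        ]])}
gear [(array([329., 196., 358., 219.]), 0.84)]
gear_hub [(array([330., 196., 363., 221.]), 0.55)]
stand [(array([170., 256., 249., 314.]), 0.73), (array([248., 218., 312., 271.]), 0.55)]
arbor_tip [(array([242., 219., 313., 267.]), 0.94), (array([166., 254., 255., 311.]), 0.92)]
plain_gear [(array([289., 192., 307., 206.]), 0.56)]
ring [(array([219., 219., 241., 240.]), 0.89), (array([327., 193., 361., 219.]), 0.45)]
bush []
```

```bash
python3 - <<'E'
import cv2
a=cv2.imread('pics/top0.png')[130:310,140:410];cv2.imwrite('pics/top0c.png',cv2.resize(a,None,fx=2.9,fy=2.9,interpolation=cv2.INTER_CUBIC))
a=cv2.imread('pics/scene0.png')[170:330,150:380];cv2.imwrite('pics/scene0c.png',cv2.resize(a,None,fx=3.4,fy=3.4,interpolation=cv2.INTER_CUBIC))
E
```

```text
(no output)
```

View pics/top0.png

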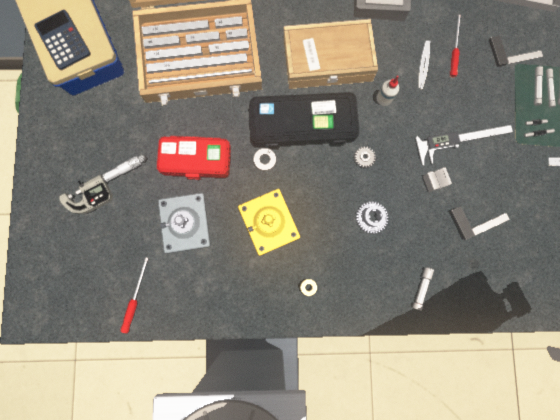

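View pics/top0c.png

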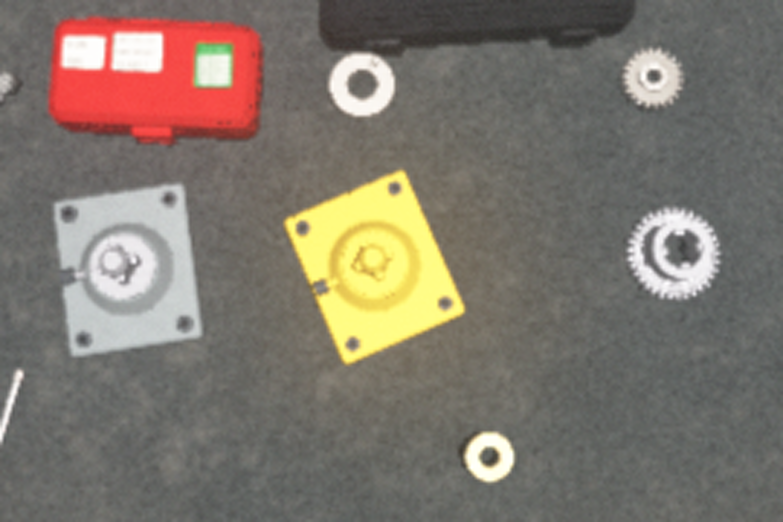

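View pics/scene0c.png

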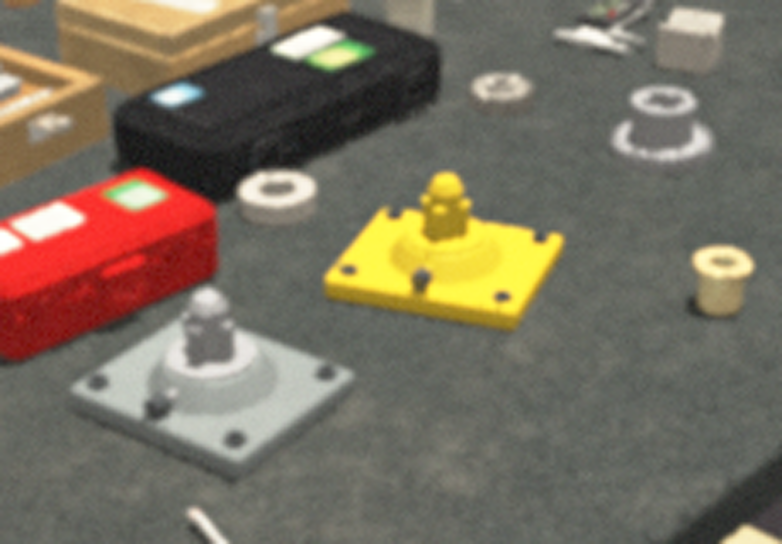

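```bash
cat > ov.py <<'E'
from h import *
def circ(c,img,o,f,p,r,col,n=72):
    pts=[(proj(c,[p[0]+r*np.cos(a),p[1]+r*np.sin(a),p[2]])-o+.5)*f-.5 for a in np.linspace(0,2*np.pi,n)]
    cv2.polylines(img,[np.int32(np.round(np.array(pts)*16))],True,col,1,cv2.LINE_AA,4)
def crop(c,o,w,h,f):
    return cv2.resize(c['image'][o[1]:o[1]+h,o[0]:o[0]+w],None,fx=f,fy=f,interpolation=cv2.INTER_CUBIC)
E
python3 - <<'E'
from ov import *
c=robot.read_camera('top');s=robot.read_camera('scene')
g=atz(c,(375.9,215.5),.04);g2=atz(c,(372.4,217.2),.012);t=atz(c,(180.7,219),.066)
print(g,g2,t)
cv2.imwrite('pics/a.png',crop(s,(310,180),70,50,11))
# stand pose from scene & top: tip triangulation
print(proj(s,g),proj(s,g2),proj(s,t))
G=[(g[0]+g2[0])/2,(g[1]+g2[1])/2]
A=crop(c,(350,195),45,45,9);B=A.copy();o=np.array((350,195))
circ(c,B,o,9,[*G,.012],.035,(0,0,255));circ(c,B,o,9,[*G,.04],.022,(0,255,0));circ(c,B,o,9,[*G,.04],.015,(255,0,0))
cv2.imwrite('pics/g.png',np.hstack([A,B])[:,:800])
o=np.array((155,190));A=crop(c,o,60,68,6);B=A.copy();T=t[:2]
circ(c,B,o,6,[*T,.03],.0142,(0,0,255));circ(c,B,o,6,[*T,.052],.0142,(0,255,0));circ(c,B,o,6,[*T,.06],.0104,(255,0,0))
cv2.imwrite('pics/s.png',np.hstack([A,B]))
E
```

```text
[ 0.51905162 -0.31914375  0.04      ] [ 0.51898713 -0.31759438  0.012     ] [0.51478742 0.0935281  0.066     ]
[345.06241372 199.34212987] [344.12957454 210.39054943] [212.0971293  255.80031332]
```

View pics/g.png

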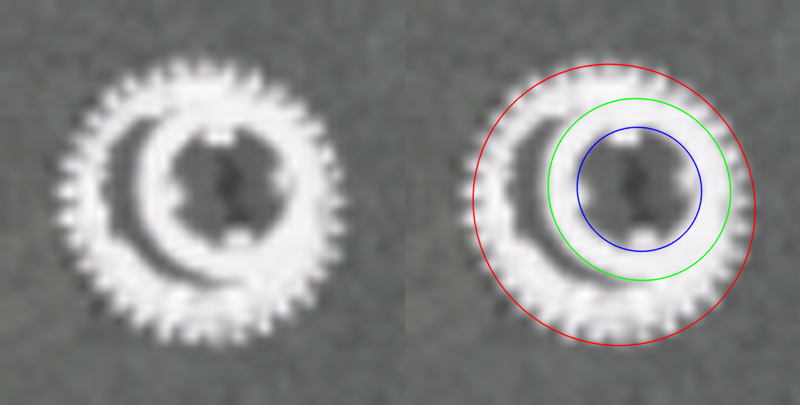

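View pics/s.png

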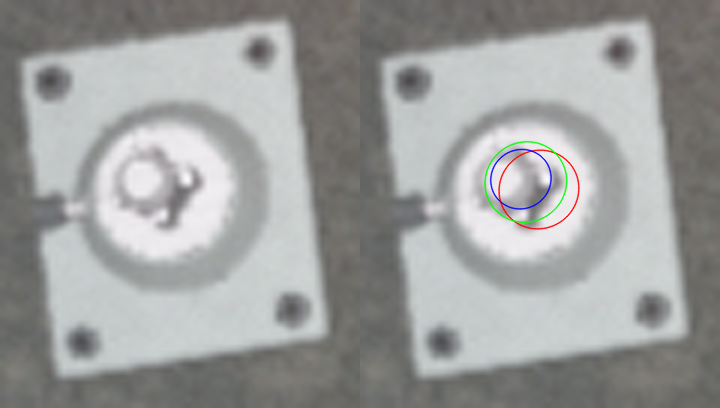

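```bash
python3 - <<'E'
from ov import *
c=robot.read_camera('top');s=robot.read_camera('scene')
im=c['image'].astype(int)
# gear: bright mask
sub=im[195:240,345:400].min(2)
m=(sub>120).astype(np.uint8);cn,_=cv2.findContours(m,cv2.RETR_EXTERNAL,2);k=max(cn,key=cv2.contourArea)
(x,y),r=cv2.minEnclosingCircle(k);e=cv2.fitEllipse(cv2.convexHull(k));p=(e[0][0]+345,e[0][1]+195)
print('gear disc',x+345,y+195,r,e,atz(c,p,.009))
# plate
sub=im[185:265,150:220];m=(sub.min(2)>118).astype(np.uint8);cn,_=cv2.findContours(m,cv2.RETR_EXTERNAL,2);k=max(cn,key=cv2.contourArea)
rr=cv2.minAreaRect(k);M=cv2.boxPoints(rr)+[150,185];print(rr)
W=np.array([atz(c,q,.014) for q in M]);print(W.round(4),W.mean(0),np.linalg.norm(np.diff(W,axis=0),axis=1))
print('expected tip px top',proj(c,[*W.mean(0)[:2],.066]),'scene',proj(s,[*W.mean(0)[:2],.066]))
o=np.array((166,203));A=crop(c,o,36,38,10);B=A.copy();T=W.mean(0)
for z,r,col in[(.03,.0142,(0,0,255)),(.052,.0142,(0,200,0)),(.06,.0104,(255,0,0))]:circ(c,B,o,10,[T[0],T[1],z],r,col)
cv2.imwrite('pics/s2.png',np.hstack([A,B]))
o=np.array((165,240));A=crop(s,o,90,80,4);B=A.copy()
for z,r,col in[(.03,.0142,(0,0,255)),(.052,.0142,(0,200,0)),(.06,.0104,(255,0,0))]:circ(s,B,o,4,[T[0],T[1],z],r,col)
for q in W: cv2.circle(B,tuple(int(v) for v in (proj(s,[q[0],q[1],.014])-o+.5)*4),2,(0,0,255),-1)
cv2.imwrite('pics/s3.png',np.hstack([A,B]))
E
```

```text
gear disc 371.67218589782715 217.1291389465332 16.578378677368164 ((26.969186782836914, 21.880001068115234), (31.496768951416016, 33.05429458618164), 141.0893096923828) [ 0.52009665 -0.31733194  0.009     ]
((33.14125442504883, 37.59467697143555), (55.66753005981445, 47.157432556152344), 82.64761352539062)
[[0.5689 0.1593 0.014 ]
 [0.5809 0.0571 0.014 ]
 [0.4588 0.0403 0.014 ]
 [0.4476 0.1407 0.014 ]] [0.51405541 0.09934934 0.014     ] [0.10296564 0.1232577  0.10101488]
expected tip px top [177.85960828 219.39587006] scene [209.90593086 257.14371105]
```

View pics/s2.png

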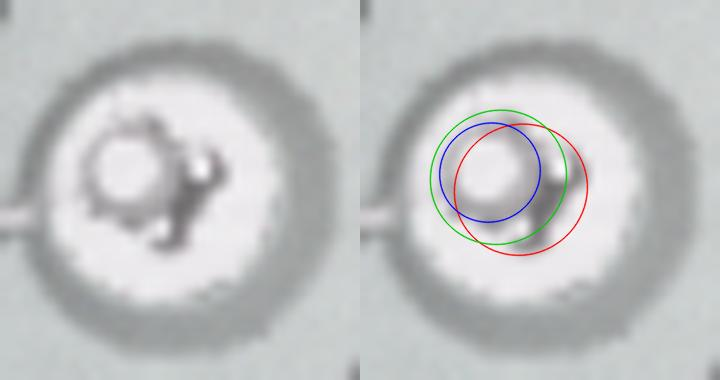

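View pics/s3.png

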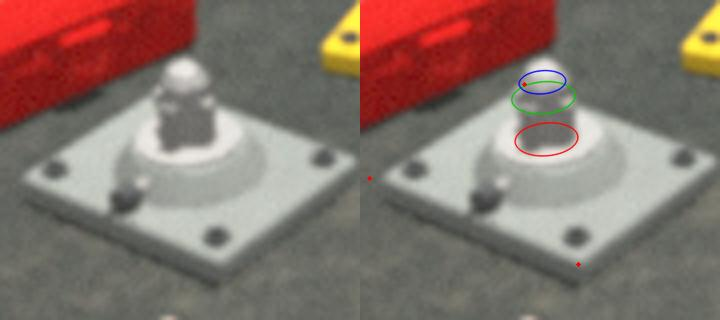

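View pics/a.png

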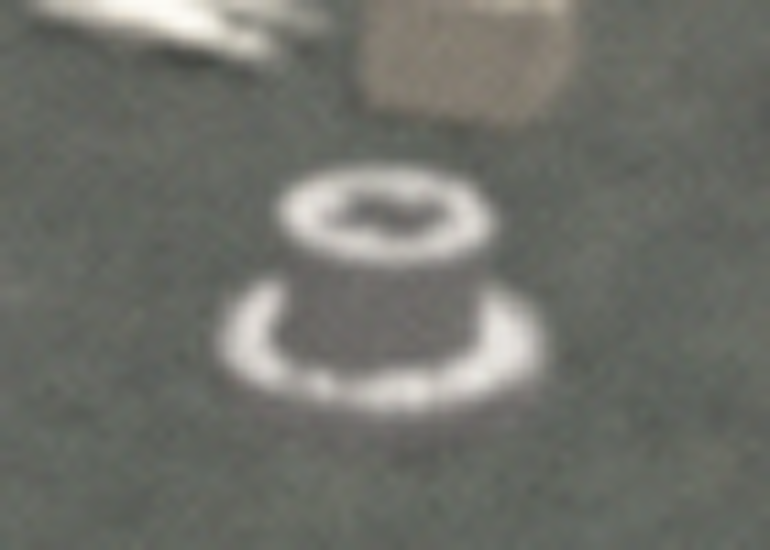

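arm_command(deltas=[0.043,-0.021,0,0,0,0.085,-0.043,0,0,0,0.128,-0.064,0,0,0,0.171,-0.085,0.02,0,0,0.214,-0.106,0.04,0,0,0.256,-0.128,0.06,0,0,0.299,-0.149,0.08,0,0,0.3416,-0.1702,0.1,0,0,0.3416,-0.1702,0.1,0,0,0.3416,-0.1702,0.1,0,0])

```text
time_s: 2.25
tool_pos: [0.5197, -0.3185, 0.1136]
eef_rot: [[0.91, 0.414, -0.0], [0.414, -0.91, -0.0], [-0.0, 0.0, -1.0]]
force: [-0.2, -0.2, -1.0]
opening: 0.0936
```

```bash
python3 - <<'E'
from ov import *
st=robot.get_state();print(st['time_s'],st['tool_pos'],st['eef_rot'].round(4),st['force'],st['qpos'].round(3))
c=grab('top','t1.png');s=grab('scene','s1.png')
A=crop(s,(290,130),110,110,5);o=np.array((290,130))
p=st['tool_pos'];circ(s,A,o,5,[p[0],p[1],.04],.022,(0,255,0));cv2.imwrite('pics/s1c.png',A)
A=crop(c,(330,170),90,90,6);cv2.imwrite('pics/t1c.png',A)
E
```

```text
2.25 [ 0.51972223 -0.3185195   0.11356998] [[ 9.103e-01  4.140e-01 -2.000e-04]
 [ 4.140e-01 -9.103e-01 -3.000e-04]
 [-3.000e-04  1.000e-04 -1.000e+00]] [-0.21988777 -0.17374528 -0.96079076] [ 0.49   0.426 -0.059  1.843  0.032  0.873 -0.728]
```

View pics/s1c.png

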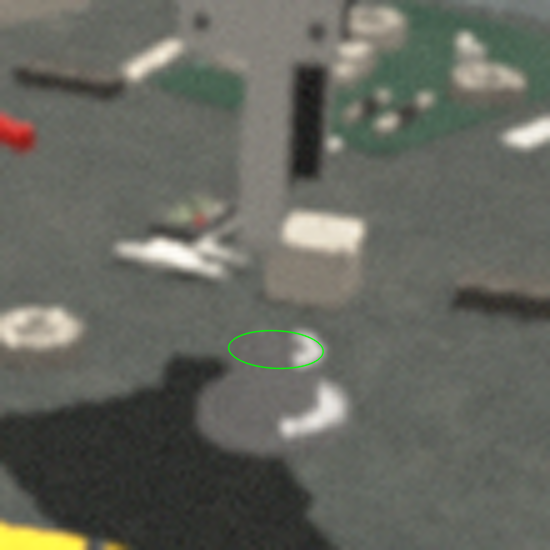

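View pics/t1.png

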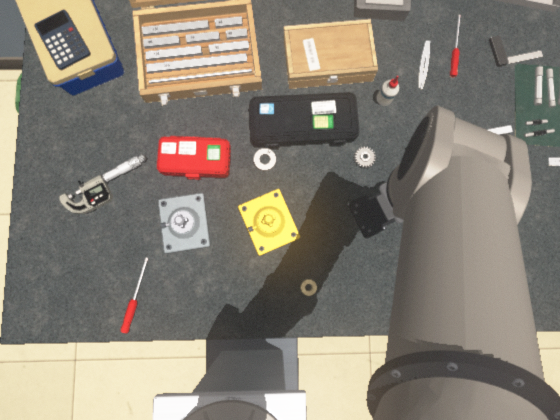

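arm_command(deltas=[0,0,0.03,0,0,0,0,0.06,0,0,0,0,0.077,0,0,0,0,0.0858,0,0,0,0,0.0858,0,0,0,0,0.0858,0,0.2], squeeze=20)

```text
time_s: 3.1
tool_pos: [0.5204, -0.3184, 0.0286]
eef_rot: [[0.91, 0.414, 0.001], [0.414, -0.91, -0.001], [0.001, 0.001, -1.0]]
force: [0.6, 0.1, 0.2]
opening: 0.0872
```

arm_command(deltas=[0,0,0,0,0.6,0,0,0,0,0.7,0,0,0,0,0.7,0,0,0,0,0.7,0,0,0,0,0.7,0,0,0,0,0.7,0,0,0,0,0.7,0,0,0,0,0.7], squeeze=20)

```text
time_s: 4.1
tool_pos: [0.5198, -0.3178, 0.0277]
eef_rot: [[0.91, 0.414, -0.0], [0.414, -0.91, 0.0], [-0.0, -0.001, -1.0]]
force: [-3.0, 5.0, 5.2]
opening: 0.0444
```

arm_command(deltas=[0,0,-0.02,0,0.7,0,0,-0.045,0,0.7,0,0,-0.075,0,0.7,0,0,-0.1,0,0.7,0,0,-0.1,0,0.7,0,0,-0.1,0,0.7])

```text
time_s: 4.85
tool_pos: [0.5196, -0.3181, 0.1272]
eef_rot: [[0.91, 0.414, -0.0], [0.414, -0.91, 0.0], [-0.0, -0.0, -1.0]]
force: [-0.7, -0.7, -3.8]
opening: 0.0443
```

```bash
python3 - <<'E'
from ov import *
st=robot.get_state();print(st['time_s'],st['tool_pos'],st['force'],st['opening'])
R=st['eef_rot'];print(R.T@(np.array([.514,.0993,st['tool_pos'][2]])-st['tool_pos']))
s=grab('scene','s2.png')
A=crop(s,(270,80),130,130,5);cv2.imwrite('pics/s2c.png',A)
E
```

```text
4.85 [ 0.51955924 -0.31807543  0.12721761] [-0.71104811 -0.68502747 -3.79215054] 0.04429964014797297
[ 1.67663938e-01 -3.82259022e-01  4.24042894e-05]
```

View pics/s2c.png

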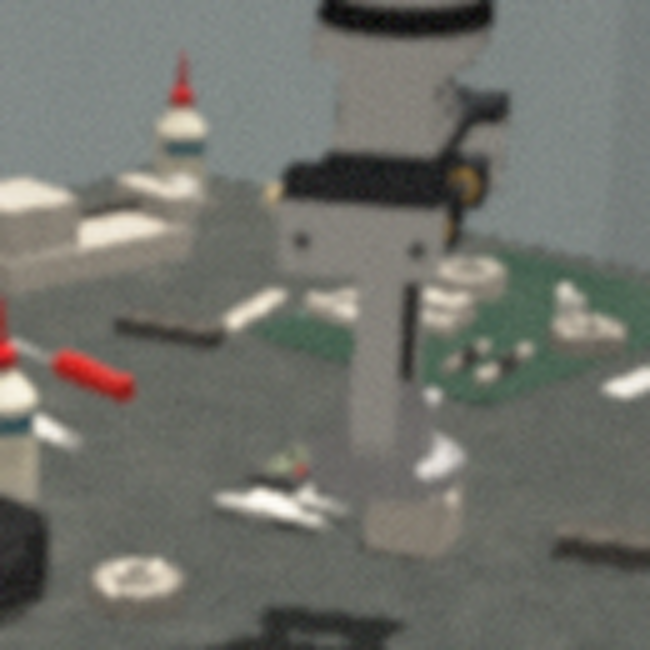

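The gear hangs in the jaws (underside about 0.1 m up). Carrying it to the grey stand.

arm_command(deltas=[0.018,-0.042,0,0,0.7,0.037,-0.085,0,0,0.7,0.056,-0.127,0,0,0.7,0.075,-0.17,0,0,0.7,0.093,-0.212,0,0,0.7,0.112,-0.255,0,0,0.7,0.13,-0.297,0,0,0.7,0.149,-0.34,0,0,0.7,0.1677,-0.3823,0,0,0.7,0.1677,-0.3823,0,0,0.7])

```text
time_s: 6.15
tool_pos: [0.5135, 0.1031, 0.1268]
eef_rot: [[0.908, 0.419, -0.001], [0.419, -0.908, 0.001], [-0.001, -0.002, -1.0]]
force: [-0.7, -0.4, -3.7]
opening: 0.0448
```

arm_command(deltas=[0,0,0,0,0.7,0,0,0,0,0.7,0,0,0,0,0.7])

```text
time_s: 6.52
tool_pos: [0.5144, 0.0984, 0.1276]
eef_rot: [[0.911, 0.413, -0.0], [0.413, -0.911, -0.0], [-0.0, 0.0, -1.0]]
force: [-0.0, 0.2, -3.4]
opening: 0.0444
```

```bash
python3 - <<'E'
from ov import *
st=robot.get_state();print(st['time_s'],st['tool_pos'],st['force'],st['qpos'].round(3))
s=grab('scene','s3.png');c=grab('top','t3.png');p=st['tool_pos']
o=np.array((150,150));A=crop(s,o,130,170,3.5);B=A.copy()
for z,r,col in[(.0,.035,(0,0,255)),(.012,.035,(0,0,255)),(.04,.022,(0,200,0))]:circ(s,B,o,3.5,[p[0],p[1],p[2]-.0277+z],r,col)
for z,r,col in[(.052,.0142,(0,200,0)),(.06,.0104,(255,0,0))]:circ(s,B,o,3.5,[.514,.0993,z],r,col)
cv2.imwrite('pics/s3c.png',np.hstack([A,B])[:,:800])
E
```

```text
6.525 [0.51437555 0.09838154 0.12757643] [-0.02822018  0.16141936 -3.41475342] [-0.107  0.293 -0.24   2.013  0.092  0.846 -1.544]
```

View pics/s3c.png

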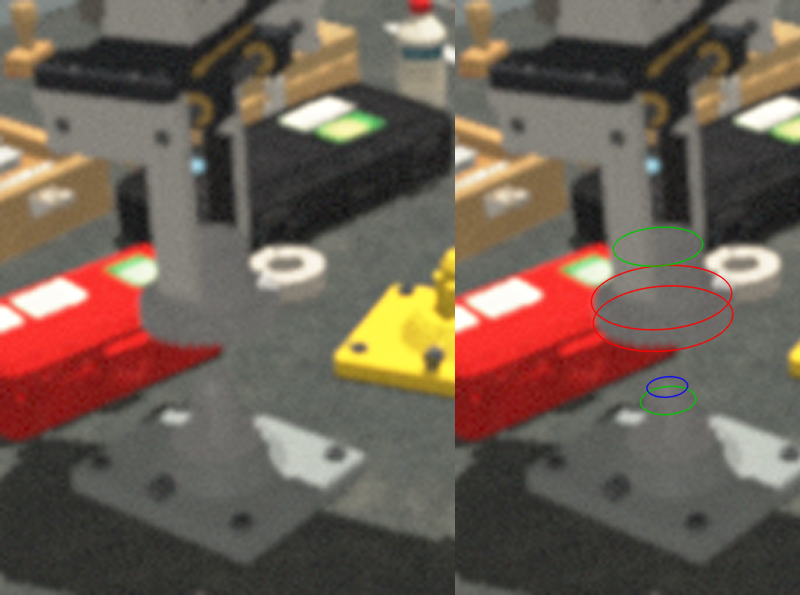

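View pics/t3.png

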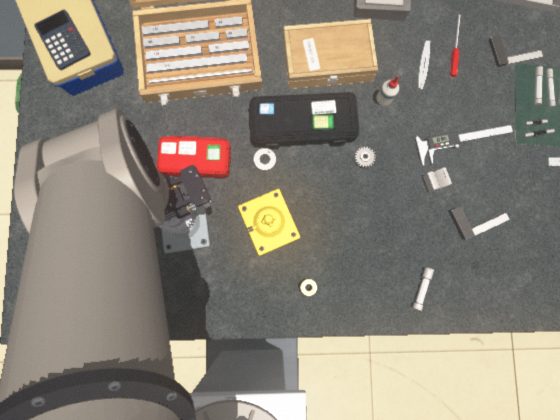

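arm_command(deltas=[0,0,0,-7,0.7,0,0,0.005,-14,0.7,0,0,0.01,-21,0.7,0,0,0.015,-25,0.7,0,0,0.02,-25,0.7,0,0,0.02,-25,0.7,0,0,0.02,-25,0.7])

```text
time_s: 7.5
tool_pos: [0.5144, 0.0994, 0.1078]
eef_rot: [[0.651, 0.759, 0.0], [0.759, -0.651, 0.0], [0.0, 0.0, -1.0]]
force: [0.6, 0.4, -3.7]
opening: 0.0446
```

```bash
python3 - <<'E'
from ov import *
st=robot.get_state();print(st['time_s'],st['tool_pos'],st['force'],st['torque'],st['qpos'].round(3))
R=st['eef_rot'];print(R.round(3),R.T@(np.array([.514,.0993,st['tool_pos'][2]])-st['tool_pos']))
s=grab('scene','s4.png');p=st['tool_pos']
o=np.array((165,190));A=crop(s,o,100,120,4);A=np.clip(A.astype(float)*1.6,0,255).astype(np.uint8);B=A.copy()
for z,r,col in[(.0,.035,(0,0,255)),(.012,.035,(0,0,255)),(.04,.022,(0,200,0))]:circ(s,B,o,4,[p[0],p[1],p[2]-.0277+z],r,col)
for z,r,col in[(.052,.0142,(0,200,0)),(.06,.0104,(255,0,0)),(.03,.0142,(0,0,255))]:circ(s,B,o,4,[.514,.0993,z],r,col)
cv2.imwrite('pics/s4c.png',np.hstack([A,B])[:,:800])
E
```

```text
7.5 [0.51442024 0.0993694  0.10784659] [ 0.63255554  0.37275674 -3.71809787] [-0.00977577  0.00258334  0.01002582] [-0.047  0.327 -0.316  2.025  0.138  0.81  -1.151]
[[ 0.651  0.759  0.   ]
 [ 0.759 -0.651  0.   ]
 [ 0.     0.    -1.   ]] [-3.26203690e-04 -2.73876082e-04 -7.01845129e-08]
```

View pics/s4c.png

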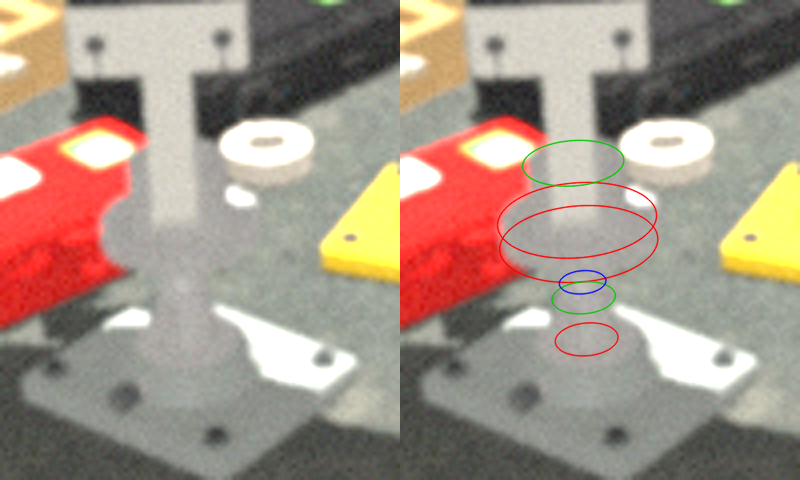

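arm_command(deltas=[0,0,0.006,0,0.7,0,0,0.012,0,0.7,0,0,0.015,0,0.7,0,0,0.016,0,0.7,0,0,0.017,0,0.7,0,0,0.018,0,0.7])

```text
time_s: 8.3
tool_pos: [0.5144, 0.0993, 0.0898]
eef_rot: [[0.65, 0.76, 0.0], [0.76, -0.65, 0.0], [0.0, 0.0, -1.0]]
force: [0.4, 0.6, -4.1]
opening: 0.0445
```

arm_command(deltas=[0,0,0.001,0,0.7,0,0,0.002,0,0.7,0,0,0.002,0,0.7])

```text
time_s: 8.68
tool_pos: [0.5143, 0.0994, 0.0877]
eef_rot: [[0.65, 0.76, -0.0], [0.76, -0.65, 0.0], [0.0, -0.0, -1.0]]
force: [-1.0, -0.4, -3.9]
opening: 0.0445
```

arm_command(deltas=[0,0,0.001,0,0.7,0,0,0.002,0,0.7,0,0,0.003,0,0.7,0,0,0.003,0,0.7])

```text
time_s: 9.18
tool_pos: [0.5141, 0.0997, 0.0846]
eef_rot: [[0.65, 0.76, -0.0], [0.76, -0.65, 0.0], [0.0, -0.0, -1.0]]
force: [-3.1, 4.5, -4.3]
opening: 0.0445
```

arm_command(deltas=[0,0,0.001,0,0.7,0,0,0.002,0,0.7,0,0,0.003,0,0.7,0,0,0.003,0,0.7])

```text
time_s: 9.68
tool_pos: [0.5141, 0.0997, 0.0817]
eef_rot: [[0.65, 0.76, -0.0], [0.76, -0.65, 0.0], [0.0, -0.0, -1.0]]
force: [-2.8, 4.8, -2.3]
opening: 0.0446
```

arm_command(deltas=[0,-0.0005,0,0,0.7,0,-0.0005,0.0007,0,0.7,0,-0.0005,0.0014,0,0.7,0,-0.0005,0.0014,0,0.7])

```text
time_s: 10.18
tool_pos: [0.5139, 0.0997, 0.0802]
eef_rot: [[0.65, 0.76, -0.0], [0.76, -0.65, 0.0], [0.0, -0.0, -1.0]]
force: [-1.9, 3.5, -1.6]
opening: 0.0445
```

arm_command(deltas=[0,0,0.0004,0,0.7,0,0,0.0007,0,0.7,0,0,0.0007,0,0.7])

```text
time_s: 10.55
tool_pos: [0.5139, 0.0997, 0.0796]
eef_rot: [[0.65, 0.76, -0.0], [0.76, -0.65, 0.0], [0.0, -0.0, -1.0]]
force: [-2.4, 4.2, -1.4]
opening: 0.0444
```

arm_command(deltas=[0.0002,-0.0002,0.0004,0,0.7,0.0002,-0.0002,0.0007,0,0.7,0.0002,-0.0002,0.0007,0,0.7])

```text
time_s: 10.92
tool_pos: [0.514, 0.0999, 0.0791]
eef_rot: [[0.65, 0.76, 0.0], [0.76, -0.65, 0.0], [0.0, 0.0, -1.0]]
force: [-4.1, 3.1, 5.2]
opening: 0.0449
```

arm_command(deltas=[0,0,0,-1.5,0.7,0,0,0,-3,0.7,0,0,0,-4,0.7,0,0,0,-4,0.7])

```text
time_s: 11.42
tool_pos: [0.5141, 0.1, 0.079]
eef_rot: [[0.595, 0.804, 0.0], [0.804, -0.595, 0.0], [0.0, 0.0, -1.0]]
force: [-2.3, 3.7, 4.7]
opening: 0.0446
```

arm_command(deltas=[0,0,0,-1.5,0.7,0,0,0,-3,0.7,0,0,0,-4,0.7,0,0,0,-4,0.7])

```text
time_s: 11.92
tool_pos: [0.5139, 0.0999, 0.0788]
eef_rot: [[0.538, 0.843, -0.0], [0.843, -0.538, 0.0], [0.0, -0.0, -1.0]]
force: [-1.4, 4.6, 2.5]
opening: 0.0446
```

arm_command(deltas=[0,0,0.0002,-1.5,0.7,0,0,0.0002,-3,0.7,0,0,0.0002,-4,0.7,0,0,0.0002,-4,0.7])

```text
time_s: 12.42
tool_pos: [0.5138, 0.0999, 0.0786]
eef_rot: [[0.478, 0.879, -0.0], [0.879, -0.478, 0.0], [-0.0, -0.0, -1.0]]
force: [-1.1, 4.3, -0.9]
opening: 0.0443
```

arm_command(deltas=[0,0,0.0003,0,0.7,0,0,0.0006,0,0.7,0,0,0.0006,0,0.7])

```text
time_s: 12.8
tool_pos: [0.5139, 0.0999, 0.0782]
eef_rot: [[0.478, 0.878, -0.0], [0.878, -0.478, -0.0], [-0.0, -0.0, -1.0]]
force: [-3.5, 3.6, 4.7]
opening: 0.0445
```

arm_command(deltas=[0,0,0,-1.5,0.7,0,0,0,-3,0.7,0,0,0,-4,0.7,0,0,0,-4,0.7], squeeze=30)

```text
time_s: 13.3
tool_pos: [0.5137, 0.0998, 0.0779]
eef_rot: [[0.416, 0.91, -0.001], [0.91, -0.416, -0.0], [-0.0, -0.0, -1.0]]
force: [-2.0, 4.3, -3.2]
opening: 0.0444
```

Force fell back to the free value; pressing straight down without turning to see whether it sinks.

arm_command(deltas=[0,0,0.0004,0,0.7,0,0,0.0008,0,0.7,0,0,0.0008,0,0.7])

```text
time_s: 13.68
tool_pos: [0.5137, 0.0999, 0.0772]
eef_rot: [[0.416, 0.909, -0.0], [0.909, -0.416, -0.0], [-0.0, -0.0, -1.0]]
force: [-3.2, 3.8, -1.2]
opening: 0.0443
```

arm_command(deltas=[0,0,0.0004,0,0.7,0,0,0.0008,0,0.7,0,0,0.0008,0,0.7])

```text
time_s: 14.05
tool_pos: [0.5136, 0.0998, 0.0764]
eef_rot: [[0.416, 0.909, -0.001], [0.909, -0.416, -0.0], [-0.0, -0.0, -1.0]]
force: [-3.8, 3.7, -1.4]
opening: 0.0442
```

arm_command(deltas=[0.0001,-0.0003,0.0006,0,0.7,0.0001,-0.0003,0.0012,0,0.7,0.0001,-0.0003,0.0018,0,0.7,0.0001,-0.0003,0.0018,0,0.7])

```text
time_s: 14.55
tool_pos: [0.5136, 0.1, 0.0746]
eef_rot: [[0.416, 0.91, -0.0], [0.91, -0.416, -0.0], [-0.0, -0.0, -1.0]]
force: [-3.0, 2.0, -2.8]
opening: 0.0443
```

arm_command(deltas=[0,0,0.001,0,0.7,0,0,0.002,0,0.7,0,0,0.003,0,0.7,0,0,0.004,0,0.7,0,0,0.004,0,0.7])

```text
time_s: 15.18
tool_pos: [0.5136, 0.1001, 0.0706]
eef_rot: [[0.415, 0.91, -0.0], [0.91, -0.415, 0.0], [-0.0, -0.0, -1.0]]
force: [-2.0, 1.0, -3.3]
opening: 0.0443
```

```bash
python3 - <<'E'
from ov import *
st=robot.get_state();print(st['time_s'],st['tool_pos'],st['force'],st['torque'])
s=grab('scene','s5.png');p=st['tool_pos']
o=np.array((165,190));A=crop(s,o,100,120,4);A=np.clip(A.astype(float)*1.6,0,255).astype(np.uint8);B=A.copy()
for z,r,col in[(.0,.035,(0,0,255)),(.012,.035,(0,0,255)),(.04,.022,(0,200,0))]:circ(s,B,o,4,[p[0],p[1],p[2]-.0277+z],r,col)
cv2.imwrite('pics/s5c.png',np.hstack([A,B])[:,:800])
E
```

```text
15.175 [0.5136479  0.10012437 0.0705855 ] [-2.00216513  0.9671935  -3.29721078] [0.42066174 0.6362514  0.09951743]
```

View pics/s5c.png

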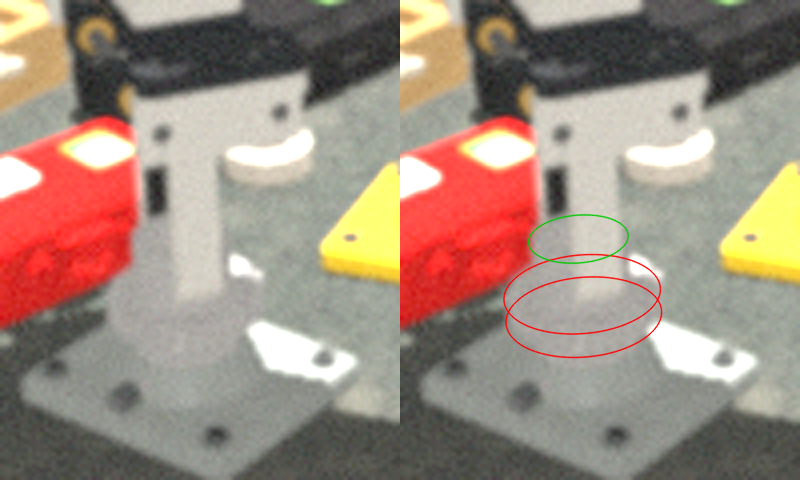

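arm_command(deltas=[0,0,0.0015,0,0.7,0,0,0.003,0,0.7,0,0,0.0045,0,0.7,0,0,0.006,0,0.7,0,0,0.0075,0,0.7,0,0,0.009,0,0.7,0,0,0.01,0,0.7,0,0,0.01,0,0.7])

```text
time_s: 16.23
tool_pos: [0.5136, 0.1002, 0.0606]
eef_rot: [[0.415, 0.91, -0.0], [0.91, -0.415, 0.0], [0.0, -0.0, -1.0]]
force: [-4.7, 2.0, -2.9]
opening: 0.0445
```

arm_command(deltas=[0,-0.0002,0.0007,0,0.7,0,-0.0002,0.0014,0,0.7,0,-0.0002,0.002,0,0.7,0,-0.0002,0.002,0,0.7])

```text
time_s: 16.73
tool_pos: [0.5136, 0.1002, 0.0587]
eef_rot: [[0.416, 0.91, 0.0], [0.91, -0.416, 0.0], [0.0, -0.0, -1.0]]
force: [-3.2, 1.8, -0.3]
opening: 0.0443
```

arm_command(deltas=[0,0,0.0005,0,0.7,0,0,0.001,0,0.7,0,0,0.001,0,0.7])

```text
time_s: 17.1
tool_pos: [0.5136, 0.1003, 0.0577]
eef_rot: [[0.415, 0.91, 0.0], [0.91, -0.415, 0.0], [0.0, 0.0, -1.0]]
force: [-3.6, 1.7, 0.4]
opening: 0.044
```

arm_command(deltas=[0,0,0.0004,0,0.7,0,0,0.0007,0,0.7,0,0,0.0007,0,0.7])

```text
time_s: 17.48
tool_pos: [0.5136, 0.1003, 0.0576]
eef_rot: [[0.416, 0.91, 0.0], [0.91, -0.416, -0.0], [0.0, 0.0, -1.0]]
force: [-7.4, 0.9, 12.4]
opening: 0.0442
```

arm_command(deltas=[0,0,0.0003,0,0.7,0,0,0.0005,0,0.7,0,0,0.0005,0,0.7])

```text
time_s: 17.85
tool_pos: [0.5137, 0.1003, 0.0575]
eef_rot: [[0.416, 0.91, 0.001], [0.91, -0.416, -0.0], [0.0, 0.001, -1.0]]
force: [-11.9, -0.4, 23.2]
opening: 0.0445
```

arm_command(deltas=[0,0,-0.0007,0,0.7,0,0,-0.0011,0,0.7,0,0,-0.0011,0,0.7])

```text
time_s: 18.23
tool_pos: [0.5136, 0.1002, 0.0577]
eef_rot: [[0.415, 0.91, 0.0], [0.91, -0.415, 0.0], [0.0, 0.0, -1.0]]
force: [-4.1, 2.1, 3.5]
opening: 0.0447
```

arm_command(deltas=[0,0,0,0,0.45,0,0,0,0,0.35,0,0,0,0,0.25,0,0,0,0,0.25,0,0,0,0,0.25,0,0,0,0,0.25])

```text
time_s: 18.98
tool_pos: [0.5135, 0.1003, 0.0576]
eef_rot: [[0.415, 0.91, 0.0], [0.91, -0.415, 0.0], [0.0, 0.0, -1.0]]
force: [-0.3, -0.6, -0.4]
opening: 0.0705
```

Released (opening 70 mm, forces near zero). Rising straight up.

arm_command(deltas=[0,0,-0.01,0,0.25,0,0,-0.03,0,0.25,0,0,-0.06,0,0.25,0,0,-0.1,0,0.25,0,0,-0.15,0,0.25,0,0,-0.15,0,0.25])

```text
time_s: 19.73
tool_pos: [0.5153, 0.1008, 0.2118]
eef_rot: [[0.416, 0.91, 0.006], [0.91, -0.416, 0.001], [0.004, 0.005, -1.0]]
force: [0.2, 0.3, -0.4]
opening: 0.0705
```

arm_command(deltas=[0,0.05,0,0,0.25,0,0.1,0,0,0.25,-0.05,0.13,0,0,0.25,-0.1,0.16,0,0,0.25,-0.15,0.18,0,0,0.25,-0.2,0.2,0,0,0.25,-0.25,0.22,0,0,0.25,-0.25,0.22,0,0,0.25])

```text
time_s: 20.72
tool_pos: [0.6082, -0.2237, 0.2067]
eef_rot: [[0.421, 0.907, -0.002], [0.907, -0.421, -0.001], [-0.002, -0.001, -1.0]]
force: [-0.6, 0.9, -0.3]
opening: 0.0705
```

```bash
python3 - <<'E'
from ov import *
st=robot.get_state();print(st['time_s'],st['tool_pos'],st['force'])
s=grab('scene','s6.png');c=grab('top','t6.png');P=(.5136,.1002)
out=[]
for cam,o in((s,np.array((160,215))),(c,np.array((140,180)))):
    B=crop(cam,o,100,100,4)
    for z,r,col in[(.03,.035,(0,0,255)),(.042,.035,(0,0,255)),(.07,.022,(0,200,0))]:circ(cam,B,o,4,[*P,z],r,col)
    out.append(B)
cv2.imwrite('pics/s6c.png',np.hstack(out));cv2.imwrite('pics/s6d.png',crop(s,(160,215),100,100,4))
E
```

```text
20.725 [ 0.60821554 -0.22365011  0.20672035] [-0.56965848  0.86121301 -0.26554068]
```

View pics/s6c.png

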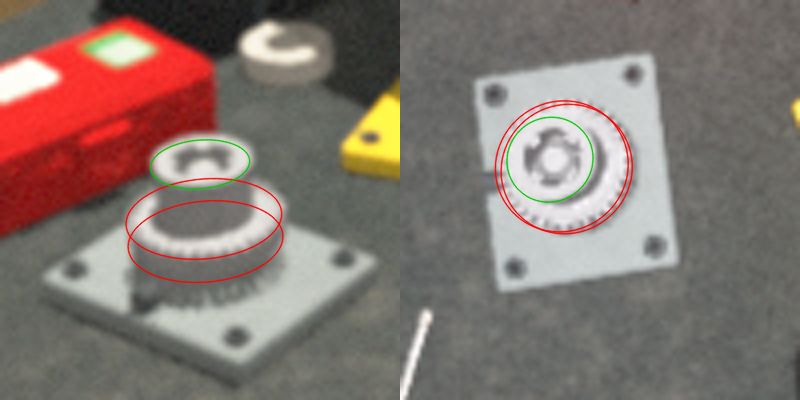

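View pics/t6.png

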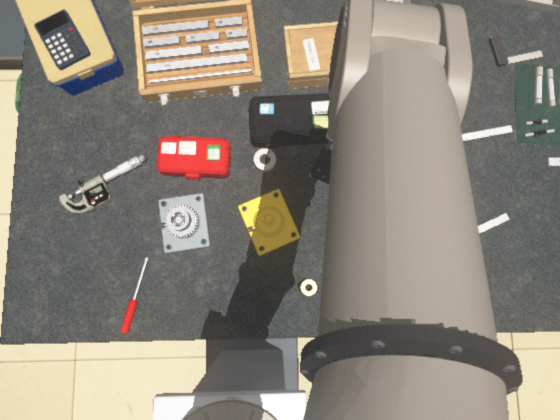

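View pics/s6d.png

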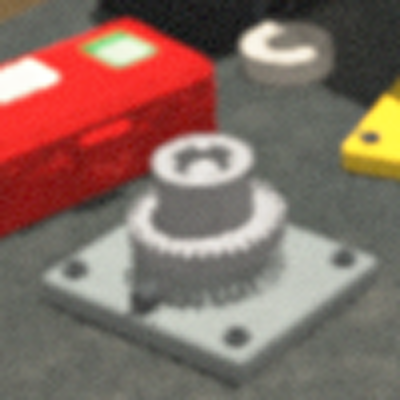

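arm_command(deltas=[0,0,0,0,0.25,0,0,0,0,0.25,0,0,0,0,0.25,0,0,0,0,0.25])

```text
time_s: 21.32
tool_pos: [0.6098, -0.2182, 0.2076]
eef_rot: [[0.415, 0.91, 0.0], [0.91, -0.415, 0.0], [0.0, 0.0, -1.0]]
force: [-0.3, -0.2, 0.7]
opening: 0.0709
```

```bash
python3 -c "
from bench import robot
print(robot.get_state()['force']);print(robot.finish_job())"
```

```text
[-0.30583518 -0.24340616  0.68769615]
the job is handed in; nothing more can be done
None
```

The long-hub gear is mounted hub up on the grey stand's arbor, released, and the job is handed in at about 21 s. I gripped it by its hub, lowered it over the nose until it rested on the key tops, and turned it about 16° in 4° steps under light pressure. When the resistance fell away I stopped turning and lowered it straight down.

- **Seating:** the gear stopped firmly with its underside at a computed 30 mm above the table, which is the seat height. In the last picture, model outlines drawn for that position agreed with the gear in both cameras.
- **Force:** the highest reading at the end of a move was about 27 N of press (wrist reading 23 N), as the gear bottomed on the seat. Turning took about 9 N. Both are under 40 N, but I had no direct reading of the gear-to-stand contact force.
- **Release:** wrist force was near zero after I let go. The arm is about 0.3 m away, at a height of 0.2 m.
- **Other parts:** the ring and bush were in their original places in the last top picture. The arm hid the plain gear there, so I did not check it, but the arm stayed above and clear of it.

No check failed, but the nose rubbed lightly against the bore on the way down (about 5 N sideways), which I eased with shifts of half a millimetre or less.

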